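# Seat the new clay stamp in the clear bore of the stamp holder

### The job

Take the round-headed stamp out of the wooden stand and put it, shank first, into the one clear bore of the sloping metal holder, fully home with its collar flush on the sloping face, and let go of it. The other two bores still have a broken-off shank deep inside that is hard to see, so feel how far the stamp goes in and move on to the next bore if it stops short. Leave the square-headed stamp and the other things on the table where they are.

Things in the scene. Friction and masses are not known exactly. Their poses are not given: they have to be found in the camera images.
- stamp: the new stamp, upright in a hole of the wooden stand. From below: round steel shank 16 mm in diameter, 50 mm long (tip tapered to 10 mm over 4 mm), steel collar 34 mm in diameter, 6 mm thick, round wooden head 26 mm in diameter, 44 mm tall, to grip; total 100 mm, about 0.12 kg. Origin at the shank's tip, z towards the head; any turn about z will do. Tip 10 mm above the table at the start
- collar (a point): centre of the underside of the new stamp's collar, 50 mm above the origin of the stamp along its z
- stand: fixed wooden block 80 x 190 x 40 mm (x, y, z) with two upright holes 18 mm in diameter and 30 mm deep at y = -50 and +50 mm; the new stamp stands in one and the square-headed one in the other. Origin at the centre of its underside
- holder: fixed holder: sloping aluminium block, about 92 mm high, three parallel blind bores in a row along y, on a base plate 150 x 235 mm. Origin at the centre of the base's underside, z up. The bores' axis, out of the mouth, leans 25 degrees from vertical towards the holder's -x (the robot's side): (-0.423, 0, 0.906) in its frame, square to the sloping face, which is 66 mm wide. Never moves
- bore0 (a point): mouth centre of bore 0, at (-26, -65, 76) mm in the holder's frame, whose rotation it reports. Bore 19 mm in diameter, mouth chamfered 3 mm, 52 mm deep if clear: a collar then rests on the face. In two of the three bores, not the same each time, a broken shank is left: a stamp goes in but stops rigidly with its collar 12 or 18 mm above the face
- home0 (a point): point on the axis of bore 0, 50 mm below its mouth: where the tip of the stamp's shank comes when it is fully home
- bore1 (a point): mouth centre of bore 1, at (-26, 0, 76) mm in the holder's frame, whose rotation it reports. Bore 19 mm in diameter, mouth chamfered 3 mm, 52 mm deep if clear: a collar then rests on the face. In two of the three bores, not the same each time, a broken shank is left: a stamp goes in but stops rigidly with its collar 12 or 18 mm above the face
- home1 (a point): point on the axis of bore 1, 50 mm below its mouth: where the tip of the stamp's shank comes when it is fully home
- bore2 (a point): mouth centre of bore 2, at (-26, 65, 76) mm in the holder's frame, whose rotation it reports. Bore 19 mm in diameter, mouth chamfered 3 mm, 52 mm deep if clear: a collar then rests on the face. In two of the three bores, not the same each time, a broken shank is left: a stamp goes in but stops rigidly with its collar 12 or 18 mm above the face
- home2 (a point): point on the axis of bore 2, 50 mm below its mouth: where the tip of the stamp's shank comes when it is fully home
- square_stamp: bystander: the other stamp in the stand, the same shank and collar but a square head 28 mm wide and only 30 mm tall (total height 86 mm); origin at the tip of its shank
- bowl: bystander: open terracotta bowl, 100 mm across, 50 mm high; origin at the centre of its underside
- cup: bystander: off-white cup, 76 mm across, 85 mm high; origin at the centre of its underside
- brush: bystander: a flat brush with a wooden handle, lying; origin on its underside
- rib: bystander: flat dark wooden throwing rib 100 x 50 x 8 mm; origin at the centre of its underside
- jar: bystander: white closed jar, 70 mm across, 90 mm high; origin at the centre of its underside
- clay_knife: bystander: wooden clay knife about 195 mm long, 10 mm high, lying flat; origin on its underside
Mind the look-alikes: they are no part of the job. What is shaped like the stamp but orange or turquoise is not meant.

How it is judged:
By the outcome, as a careful person would: the job done as asked, in the order asked, and still so for the second after the job is handed in, with the robot touching nothing.
It also fails if it takes over 48 s, if anything falls off the work surface, if the arm or the gripper's body presses on something with over 40 N, if the wrist force passes 120 N, or if a joint passes its speed limit or range.

### The arm

A 6-joint arm with a two-finger parallel gripper is mounted at the origin on the work surface. World frame = base frame: x ahead of the robot, y to its left, z up, the work surface at z = 0. Lengths are in m, angles in degrees, forces in N, time in s.
With the tool pointing down it reaches from about 0.35 to 0.925 m from the base axis. Payload 6.4 kg.
Tool frame: the origin (TCP) lies midway between the tips of the shut fingers; the grasp point (between the pads) lies 19 mm behind it; y points along the fingers, x is the direction in which the jaws open and shut, and the axes are right-handed (so a half turn about y gives the same grasp; the last joint's range is limited). The gripper opens to 94 mm and grips with 3 to 60 N. Pads are 16 mm wide; open, the fingers measure 119 mm over their backs; the gripper's body (75 mm by 177 mm) begins 78 mm behind the grasp point.
Start: joints at [59.754, 14.043, 89.255, -0, 76.702, -9.975], TCP at [0.225, 0.61, 0.205] pointing down, gripper open.
Joint ranges: [-179.41, 179.41], [-58.25, 129.5], [7.25, 145.43], [-54.29, 234.29], [11.92, 165.04], [-157.13, 157.13]. Speed limits (degrees/s): [147.25, 147.25, 180, 180, 180, 180].

### API

Orientations are given as [roll, pitch, yaw] about the fixed x, y, z axes, in that order (R = Rz(yaw) Ry(pitch) Rx(roll)).
In Python, from cell import move_ptp, servo_line, set_joints, command_gripper, dwell, ik, grab_frame, camera_info, Unreachable, sign_off, find_in, trace, read_time, read_joint_pos, read_dq, read_effort, read_tool_pos, read_ee_rot, read_contact_force, read_wrist_torque, read_grip_width gives the robot as it stands. Calls block until the motion is done:
- move_ptp(position, orientation): joint-space move of the TCP to a pose.
- servo_line(position, max_speed=0.15, rot=None): straight line of the TCP; rot=None keeps the orientation; max_speed is the mean speed in m/s.
- set_joints(angles): joint-space move.
- command_gripper(opening, strength=None): finger opening in m; strength is the grip in N (None keeps the last); returns when the fingers have stopped.
- dwell(seconds).
- ik(position, orientation): joint angles nearest the present ones, or None.
- grab_frame(name): name is "scene" or "side" or "wrist"; returns the picture (400x640x3 uint8, red, green, blue); there is no depth.
- camera_info(name): a dict with "fx", "fy", "cx", "cy" (pixels), "view" (4x4, takes a point from world to camera coordinates). Camera axes: x right, y up, looking along -z (the intrinsics and any distortion apply to the point x, -y, -z); pixel columns grow to the right and rows downward; lengths in m; the calibration is good to about 2 mm. A picture is of the moment at which its call begins: read the wrist's pose just before it. camera_info takes no time and is no camera call; for the wrist camera it gives the pose at the moment of the call.
A pose or a line that the arm cannot do raises Unreachable and nothing moves.
- sign_off(): hands the job in, once; it reports no verdict.
Trained networks look in the newest picture that a camera, given by its name, has taken for a name from the list of things; names that differ only in an ending like _2 or _b are one class to them, and where a whole thing is asked for, a point or a joint stands for the part that bears it (a point fixed in the world has none). Each returns a list of dicts, best first, with "score" (0 to 1); they miss things now and then, are a little off and sometimes report something else, mostly with a low value. They report only what shows in the picture. A call takes as long as a camera call. They do not tell look-alikes from the thing itself.
- find_in(name, camera): "bbox" ([left, top, right, bottom] in pixels, round what is visible of it).
- trace(name, camera): "pixels" (400x640 bool, what is visible of it) and "bbox" ([left, top, right, bottom] in pixels, round what is visible of it).
Readings, each from a call of its own:
- read_time(): time.
- read_joint_pos(): joint angles.
- read_dq(): joint speeds.
- read_effort(): joint torques, N m.
- read_tool_pos(): TCP position.
- read_ee_rot(): TCP orientation.
- read_contact_force(): force on the tool from outside, world axes, zero at the start.
- read_wrist_torque(): the same for the moment, N m.
- read_grip_width(): finger opening in m.
Only numpy, scipy, OpenCV 4.12 (cv2) and the standard library are available. Lean on these libraries where they do the work, as an engineer would, in place of code of your own. Each camera call takes 0.05 s, during which the arm holds its last target.

## Working session

There is one attempt and no reset: what is moved stays moved. The work goes in short steps, each a Python script; the robot and the scene stay as the last script left them, time stands still between calls to the robot, and variables do not carry over. Pictures are saved under pics/ and viewed, and the job is handed in when it is done.

```bash
mkdir -p pics; ls
python3 - <<'E'
from cell import *
import cv2,numpy as np
for c in ["scene","side","wrist"]:
    f=grab_frame(c); cv2.imwrite(f"pics/{c}0.png",f[:,:,::-1]); i=camera_info(c)
    print(c,{k:(np.round(v,3).tolist() if k=='view' else v) for k,v in i.items()})
    for n in ["stamp","square_stamp","stand","holder"]:
        print(n,[(round(d['score'],2),np.round(d['bbox']).tolist()) for d in find_in(n,c)][:4])
print(read_time(),read_ee_rot(),read_tool_pos(),read_contact_force())
E
```

```text
pics
scene {'fx': 439.1529989568108, 'fy': 439.1529989568108, 'cx': 318.359701560472, 'cy': 197.0321142319621, 'view': [[0.873, 0.488, 0.001, -0.527], [-0.309, 0.552, 0.775, 0.106], [0.378, -0.676, 0.632, -1.532], [0.0, 0.0, 0.0, 1.0]]}
stamp [(0.55, [285.0, 151.0, 293.0, 176.0]), (0.53, [324.0, 145.0, 328.0, 161.0]), (0.45, [296.0, 157.0, 306.0, 186.0]), (0.44, [298.0, 136.0, 305.0, 157.0])]
square_stamp [(0.56, [339.0, 134.0, 347.0, 149.0]), (0.28, [249.0, 202.0, 347.0, 278.0])]
stand [(0.96, [306.0, 146.0, 358.0, 184.0])]
holder [(0.88, [246.0, 201.0, 347.0, 280.0]), (0.47, [364.0, 172.0, 419.0, 195.0])]
side {'fx': 383.5695151354865, 'fy': 383.5695151354865, 'cx': 318.9027688875735, 'cy': 199.44364710506926, 'view': [[-1.0, -0.019, -0.002, 0.588], [0.008, -0.49, 0.871, -0.092], [-0.017, 0.871, 0.49, -1.088], [0.0, 0.0, 0.0, 1.0]]}
stamp [(0.93, [357.0, 249.0, 367.0, 281.0]), (0.79, [392.0, 232.0, 406.0, 270.0]), (0.73, [398.0, 255.0, 413.0, 295.0]), (0.7, [363.0, 226.0, 374.0, 263.0])]
square_stamp [(0.65, [352.0, 282.0, 370.0, 314.0])]
stand [(0.6, [338.0, 263.0, 380.0, 340.0])]
holder [(0.6, [283.0, 173.0, 353.0, 235.0]), (0.17, [352.0, 249.0, 372.0, 277.0])]
wrist {'fx': 338.10225594128883, 'fy': 338.10225594128883, 'cx': 324.0119894439344, 'cy': 203.56515986375652, 'view': [[0.345, 0.938, -0.0, -0.649], [-0.901, 0.332, -0.28, 0.03], [-0.263, 0.097, 0.96, -0.394], [0.0, 0.0, 0.0, 1.0]]}
stamp []
square_stamp []
stand [(0.89, [185.0, 388.0, 247.0, 400.0])]
holder []
0.75 [-9.00019462e+01 -2.40014235e-03  6.97298248e+01] [0.22520082 0.6097791  0.20549313] [-0.03056732 -0.55119389  0.0299706 ]
```

View pics/scene0.png

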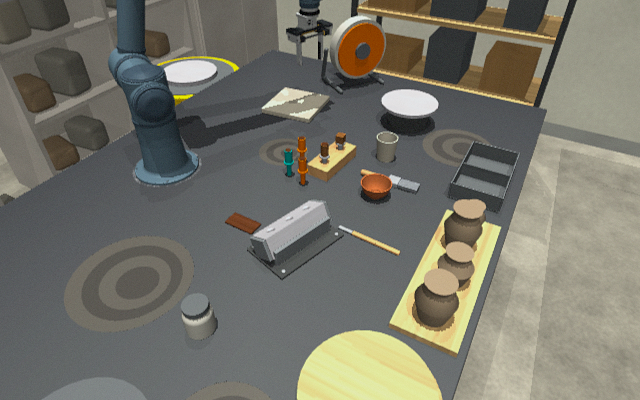

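View pics/side0.png

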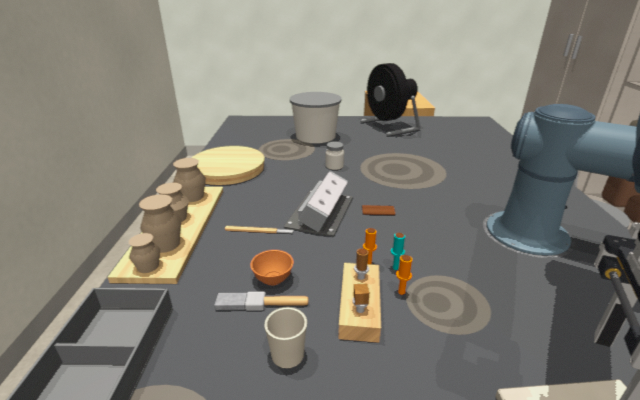

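View pics/wrist0.png

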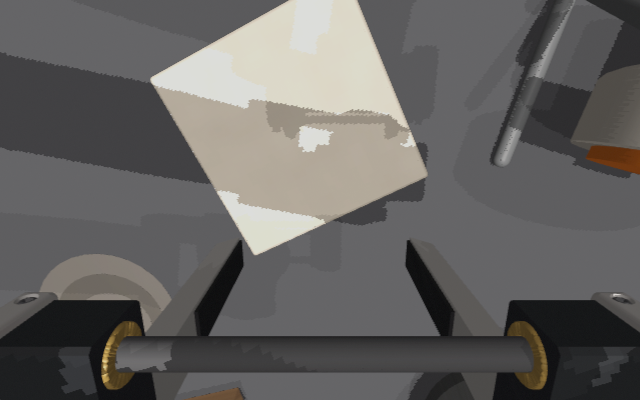

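Run:
```python
import cv2,numpy as np
a=cv2.imread('pics/side0.png')[220:345,330:430]; b=cv2.imread('pics/scene0.png')[125:195,270:370]
a=cv2.resize(a,None,fx=4.5,fy=4.5,interpolation=cv2.INTER_CUBIC);b=cv2.resize(b,(345,242),interpolation=cv2.INTER_CUBIC)
o=np.zeros((565,800,3),np.uint8);o[:a.shape[0],:a.shape[1]]=a[:565];o[:242,452:797]=b
cv2.imwrite('pics/crop0.png',o)
c=cv2.imread('pics/side0.png')[165:240,280:360];cv2.imwrite('pics/crop1.png',cv2.resize(c,None,fx=7,fy=7,interpolation=cv2.INTER_CUBIC))
```

```text
(no output)
```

View pics/crop0.png

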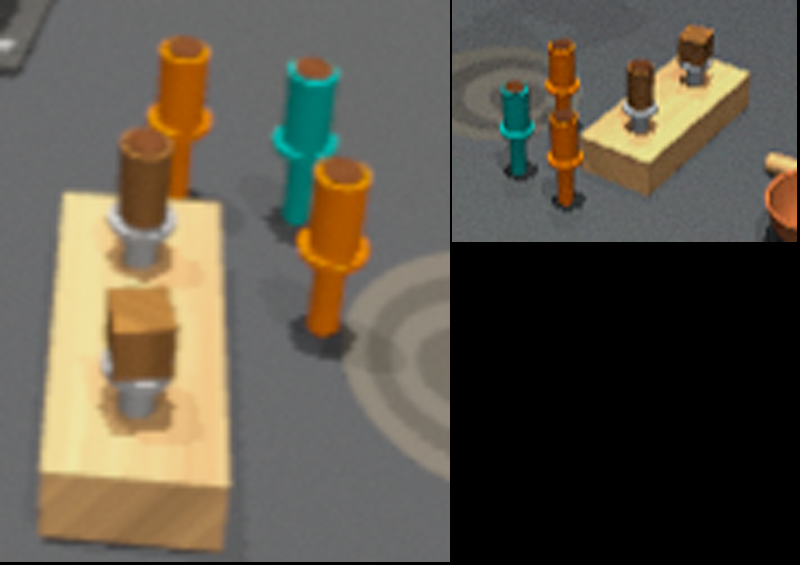

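View pics/crop1.png

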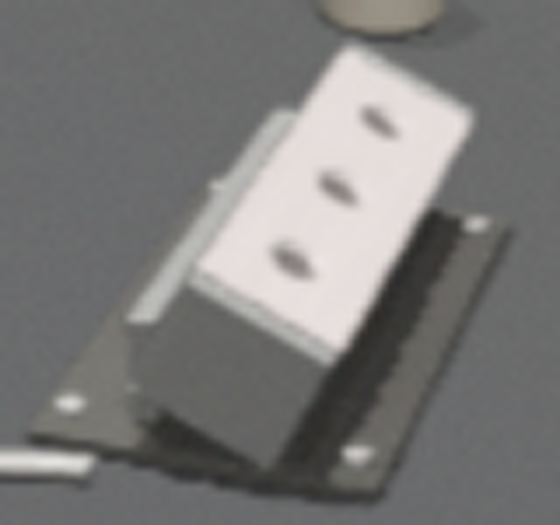

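```bash
cat > h.py <<'E'
from cell import *
import cv2,numpy as np,json
from scipy.spatial.transform import Rotation as R
def ray(ci,u,v):
    V=np.array(ci['view']);r=np.array([(u-ci['cx'])/ci['fx'],-(v-ci['cy'])/ci['fy'],-1.])
    return -V[:3,:3].T@V[:3,3],V[:3,:3].T@r
def bp(ci,u,v,z):
    o,d=ray(ci,u,v);return o+d*(z-o[2])/d[2]
def proj(ci,P):
    V=np.array(ci['view']);P=np.atleast_2d(P);q=P@V[:3,:3].T+V[:3,3]
    return np.c_[ci['cx']+ci['fx']*q[:,0]/-q[:,2],ci['cy']+ci['fy']*-q[:,1]/-q[:,2]]
def save(c,n):
    ci=camera_info(c);f=grab_frame(c);cv2.imwrite(f"pics/{n}.png",f[:,:,::-1]);np.save(f"pics/{n}.npy",np.array(ci,dtype=object),allow_pickle=True);return f,ci
E
python3 - <<'E'
from h import *
s=camera_info('side');c=camera_info('scene')
print('stamp',bp(s,362.7,251.1,.11),bp(c,324.5,143.5,.11))
print('square',bp(s,361.2,287,.096))
for u,v in [(334.3,182.4),(328.3,191.9),(321.9,202.1)]: print(bp(s,u,v,.076))
for u,v in [(510,230),(380,495),(35,435)]: print(bp(s,280+u/7,165+v/7,.008))
E
```

```text
stamp [0.48803048 0.2436106  0.11      ] [0.489294   0.24666199 0.11      ]
square [0.49805532 0.34115491 0.096     ]
[ 0.54255749 -0.15221056  0.076     ]
[ 0.56136916 -0.0894736   0.076     ]
[ 0.57962948 -0.02817981  0.076     ]
[ 0.48067878 -0.17641393  0.008     ]
[0.5444571  0.03942382 0.008     ]
[ 0.68474478 -0.00110943  0.008     ]
```

Run:
```python
from h import *
s=camera_info('side');w=camera_info('wrist')
for n,u,v in [('o1',371,231),('o2',406,258),('t',400,235.5)]: print(n,bp(s,u,v,.1))
V=w['view'];Rt=R.from_euler('xyz',read_ee_rot(),degrees=True).as_matrix();t=np.array(read_tool_pos())
V=np.array(V);o=-V[:3,:3].T@V[:3,3]
print('cam pos in tool',Rt.T@(o-t),'look',Rt.T@(-V[2,:3]),'up',Rt.T@V[1,:3], 'right',Rt.T@V[0,:3])
print(Rt)
# candidate views/grasps
S=np.array([.4885,.245])
for yaw in (-120,-90,-60,-20,0,20,60,70,90,110,160,180):
    print(yaw,ik([*S,.2],[-90,0,yaw]),'hold',end=' ')
    print(ik([.5,-.09,.2],[-115,0,yaw]))
```

```text
o1 [0.4602544  0.15092538 0.1       ]
o2 [0.395234   0.25326737 0.1       ]
t [0.39416333 0.16862693 0.1       ]
cam pos in tool [-0.00068551 -0.18114658  0.08249746] look [ 1.78725964e-04  9.60042294e-01 -2.79854895e-01] up [-0.00114967  0.27985491  0.96004162] right [9.99999323e-01 1.50157410e-04 1.15375258e-03]
[[ 3.46447395e-01  4.63762884e-05 -9.38069400e-01]
 [ 9.38069401e-01  2.75282854e-05  3.46447397e-01]
 [ 4.18903866e-05 -9.99999999e-01 -3.39670743e-05]]
-120 [ 1.47449862e+01  4.53017762e-01  1.04772270e+02 -2.54444375e-14
  7.47747120e+01  1.34744986e+02] hold [-24.35851187  11.85056565  95.25283052   2.40318398  97.78345069
  95.44152233]
-90 [ 1.47449862e+01  4.53017762e-01  1.04772270e+02 -2.54444375e-14
  7.47747120e+01  1.04744986e+02] hold [-18.66257524  12.39253107  94.61975331  -7.82698425  96.76005468
  72.05317943]
-60 [ 14.7449862    0.45301776 104.77227027   0.          74.77471197
  74.7449862 ] hold [-13.68606548   9.5812106   97.86054402 -16.97551791  91.14058464
  48.77025804]
-20 [ 14.7449862    0.45301776 104.77227027   0.          74.77471197
  34.74498
[... 646 characters left out ...]
          74.77471197
 -55.2550138 ] hold [-23.95516974 -22.08667024 126.82157584   2.17012112  50.33758311
 -94.97111824]
90 [ 14.7449862    0.45301776 104.77227027   0.          74.77471197
 -75.2550138 ] hold [ -29.95670948  -22.05201485  126.79717146   15.07893441   54.21305629
 -126.53359707]
110 [ 1.47449862e+01  4.53017762e-01  1.04772270e+02 -2.54444375e-14
  7.47747120e+01 -9.52550138e+01] hold [ -34.48795525  -18.84396339  124.47407994   23.09651297   61.27585805
 -153.36643918]
160 [ 1.47449862e+01  4.53017762e-01  1.04772270e+02 -2.54444375e-14
  7.47747120e+01 -1.45255014e+02] hold None
180 None hold [-34.61912518   1.31582621 106.75713155  20.38215967  86.9670376
 141.57679628]
```

Run:
```python
from h import *
t0=read_time()
move_ptp([.4885,.245,.215],[-90,0,73]); print(read_time()-t0)
save('wrist','w_st')
for n in ["stamp","stand"]: print(n,[(round(d['score'],2),np.round(d['bbox'],1).tolist()) for d in find_in(n,'wrist')][:4])
t0=read_time()
move_ptp([.50,-.078,.29],[-110,0,73]); print(read_time()-t0)
save('wrist','w_h'); print(read_time())
```

```text
1.65
stamp [(0.81, [192.2, 104.3, 241.2, 144.4]), (0.79, [309.3, 175.9, 341.5, 217.2]), (0.67, [199.3, 173.3, 244.1, 218.8]), (0.57, [287.1, 77.6, 323.4, 120.4])]
stand [(0.66, [406.2, 156.1, 446.4, 198.3]), (0.6, [275.2, 119.2, 464.5, 229.0]), (0.58, [0.0, 266.8, 183.6, 332.6])]
1.25
3.85
```

View pics/w_st.png

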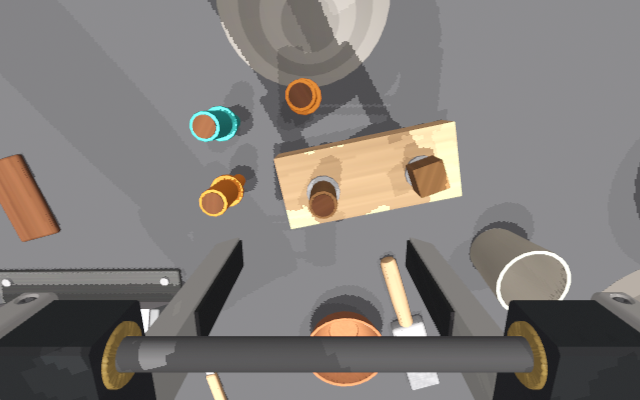

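View pics/w_h.png

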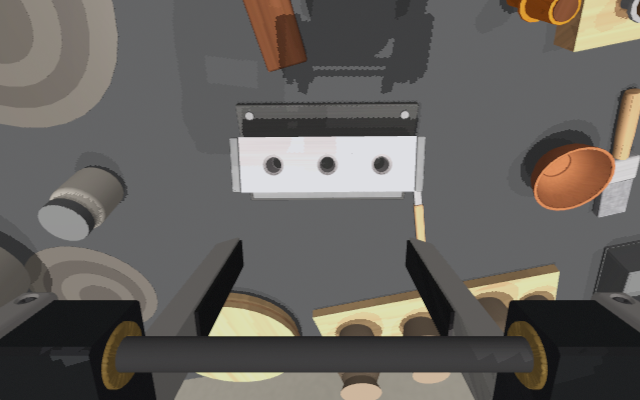

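Run:
```python
import cv2,numpy as np
a=cv2.imread('pics/w_st.png')[115:235,270:470];b=cv2.imread('pics/w_h.png')[95:205,225:435]
cv2.imwrite('pics/c2.png',cv2.resize(a,None,fx=4,fy=4,interpolation=cv2.INTER_CUBIC))
cv2.imwrite('pics/c3.png',cv2.resize(b,None,fx=3.8,fy=3.8,interpolation=cv2.INTER_CUBIC))
```

```text
(no output)
```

View pics/c2.png

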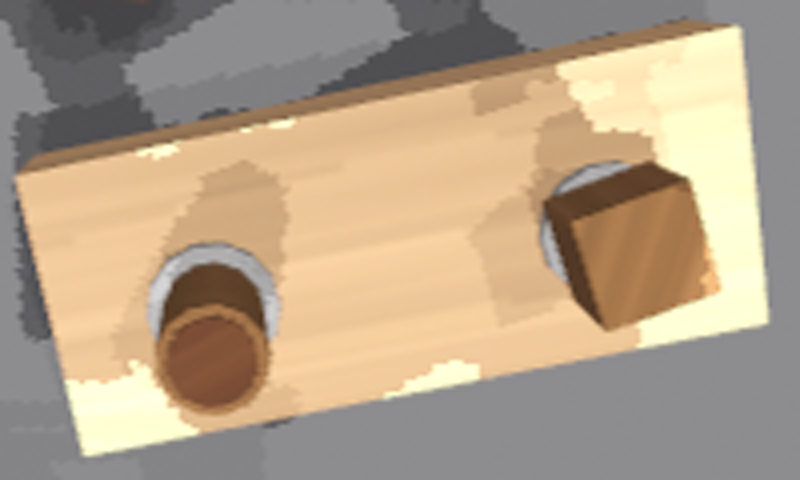

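View pics/c3.png

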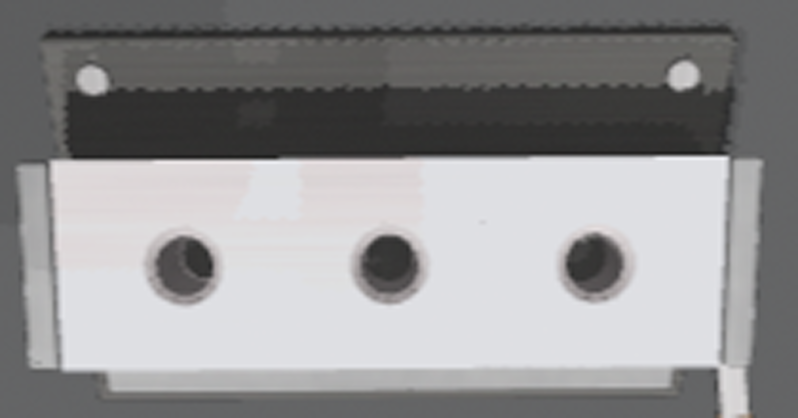

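Run:
```python
from h import *
ld=lambda n:np.load(f'pics/{n}.npy',allow_pickle=True).item()
w=ld('w_st');h=ld('w_h');s=camera_info('side');c=camera_info('scene')
# stamp: triangulate head top
def tri(obs):
    A=np.zeros((3,3));b=np.zeros(3)
    for ci,u,v in obs:
        o,d=ray(ci,u,v);d/=np.linalg.norm(d);M=np.eye(3)-np.outer(d,d);A+=M;b+=M@o
    return np.linalg.solve(A,b)
print('top wrist z=.11',bp(w,323.5,204.5,.11),'tri side+wrist',tri([(w,323.5,204.5),(s,362.7,251.1)]))
print('collar wrist', bp(w,270+214/4,115+310/4,.066))
print('stand edges',[bp(w,270+u/4,115+v/4,.04)[:2].round(4).tolist() for u,v in [(17,175),(85,455),(768,322),(740,27)]])
P=[bp(h,225+u/3.8,95+v/3.8,.076) for u,v in [(185,266),(390,266),(596,264)]]
for p in P: print(p)
for a,b in zip([(185,266),(390,266),(596,264)],[(334.3,182.4),(328.3,191.9),(321.9,202.1)]):
    print('tri',tri([(h,225+a[0]/3.8,95+a[1]/3.8),(s,*b)]))
d=P[2]-P[0];print(np.linalg.norm(d),np.degrees(np.arctan2(-d[0],d[1])))
```

```text
top wrist z=.11 [0.48961513 0.24425857 0.11      ] tri side+wrist [0.48872221 0.24456063 0.11103638]
collar wrist [0.48993245 0.24409668 0.066     ]
stand edges [[0.446, 0.203], [0.5259, 0.1953], [0.5433, 0.3856], [0.4638, 0.3929]]
[ 0.54408672 -0.15452875  0.076     ]
[ 0.56298154 -0.09230067  0.076     ]
[ 0.58125503 -0.02962317  0.076     ]
tri [ 0.54329061 -0.1542592   0.07556562]
tri [ 0.56221747 -0.09204308  0.07529392]
tri [ 0.58035912 -0.02939347  0.07586774]
0.13031839915972834 -16.571491247791784
```

```bash
cat >> h.py <<'E'
Y=np.radians(-16.57);HX=np.array([np.cos(Y),np.sin(Y),0]);HY=np.array([-np.sin(Y),np.cos(Y),0])
A=-np.sin(np.radians(25))*HX+np.cos(np.radians(25))*np.array([0,0,1]);ROT=[-115,0,90-16.57]
M1=np.array([.5626,-.0922,.0757]);MOUTH=[M1-.065*HY,M1,M1+.065*HY]
def tcp(b,depth,off=.062): # tip depth below mouth
    return MOUTH[b]+A*(off-depth)
E
python3 - <<'E'
from h import *
command_gripper(.06,40)
move_ptp([.4897,.2443,.17],[-90,0,73]); print(read_time())
servo_line([.4897,.2443,.072],.12)
F0=read_contact_force()
save('wrist','w_g')
command_gripper(0,40)
print(read_time(),read_grip_width(),F0,read_contact_force(),read_tool_pos())
E
```

```text
5.8417
7.4917 0.025337799705135045 [-0.81623564 -0.45498989  0.17684041] [ 1.20976598 -0.18783678  0.18919524] [0.48973884 0.24431327 0.07208465]
```

View pics/w_g.png

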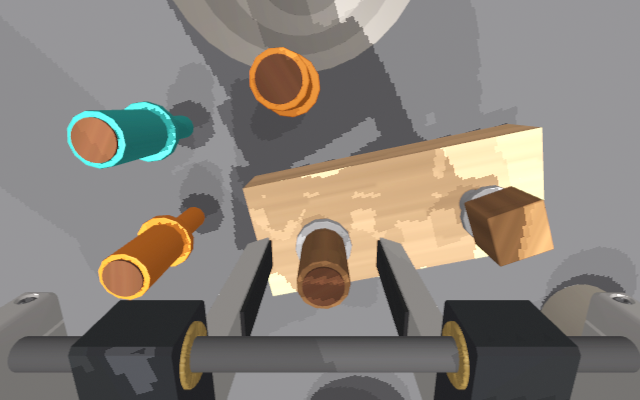

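```bash
python3 - <<'E'
from h import *
servo_line([.4897,.2443,.20],.12)
print(read_time(),read_grip_width(),read_contact_force())
move_ptp(tcp(1,-.035),ROT)
print(read_time(),read_contact_force(),read_tool_pos()-tcp(1,-.035))
save('side','s_pre');save('wrist','w_pre');save('scene','c_pre')
s=camera_info('side');print(proj(s,[tcp(1,-.035)-.062*A,MOUTH[1]]))
E
python3 - <<'E'
import cv2,numpy as np
a=cv2.imread('pics/s_pre.png')[130:240,260:400];b=cv2.imread('pics/w_pre.png')
cv2.imwrite('pics/c4.png',cv2.resize(a,None,fx=5,fy=5,interpolation=cv2.INTER_CUBIC))
E
```

```text
8.7083 0.025616538264085463 [-0.12522925 -0.08996095 -1.98044741]
9.9417 [ 0.09890295  0.60582507 -1.9393622 ] [0.00029947 0.00051801 0.00020028]
[[332.83742571 182.70901011]
 [327.88306117 191.5522058 ]]
```

View pics/c4.png

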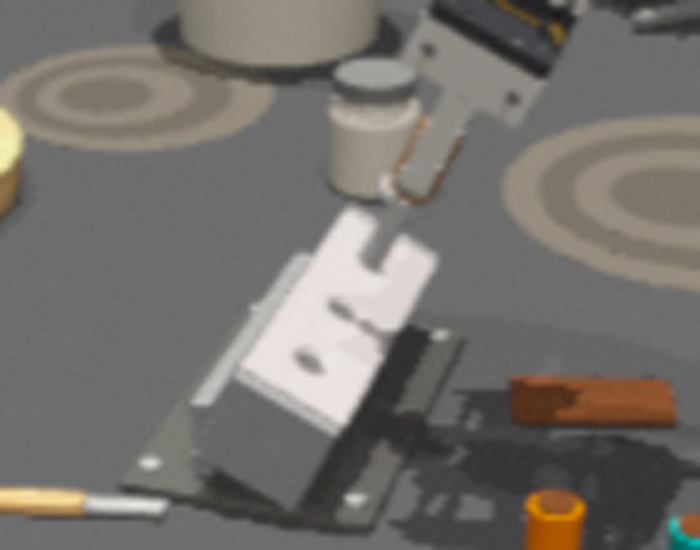

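View pics/w_pre.png

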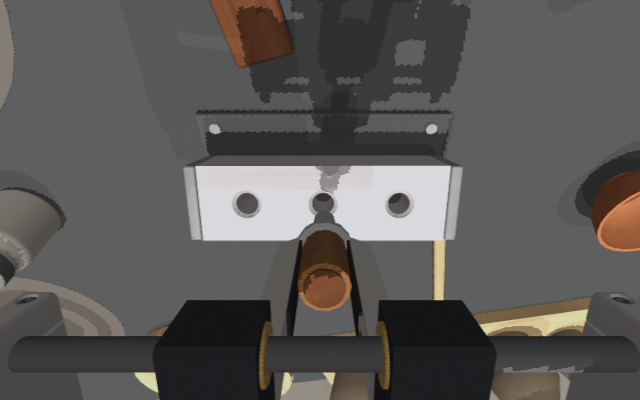

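```bash
cat >> h.py <<'E'
def probe(b,d0,d1,step=.003,F0=None,lim=12,speed=.04):
    F0=np.array(F0 if F0 is not None else read_contact_force());d=d0
    while d<d1-1e-6:
        d=min(d+step,d1);servo_line(tcp(b,d),speed)
        f=np.array(read_contact_force())-F0;e=np.array(read_tool_pos())-tcp(b,d)
        print(f"{read_time():.2f} d={d*1e3:.1f} f(hx,hy,ax)=",np.round([f@np.cross(HY,A),f@HY,f@A],1),'e',np.round(1e3*np.array([e@np.cross(HY,A),e@HY,e@A]),2),'w%.4f'%read_grip_width())
        if np.linalg.norm(f)>lim: return d,f
    return d,f
E
python3 - <<'E'
import cv2
a=cv2.imread('pics/s_pre.png')[160:200,315:355]
cv2.imwrite('pics/c5.png',cv2.resize(a,None,fx=14,fy=14,interpolation=cv2.INTER_CUBIC))
a=cv2.imread('pics/w_pre.png')[190:250,290:355]
cv2.imwrite('pics/c6.png',cv2.resize(a,None,fx=9,fy=9,interpolation=cv2.INTER_CUBIC))
E
```

```text
(no output)
```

View pics/c5.png

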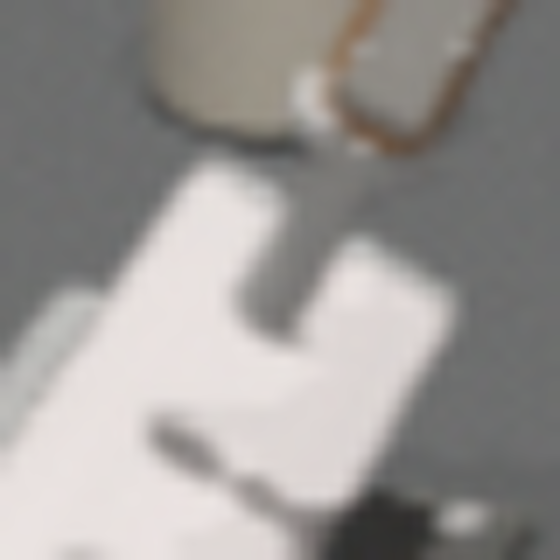

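View pics/c6.png

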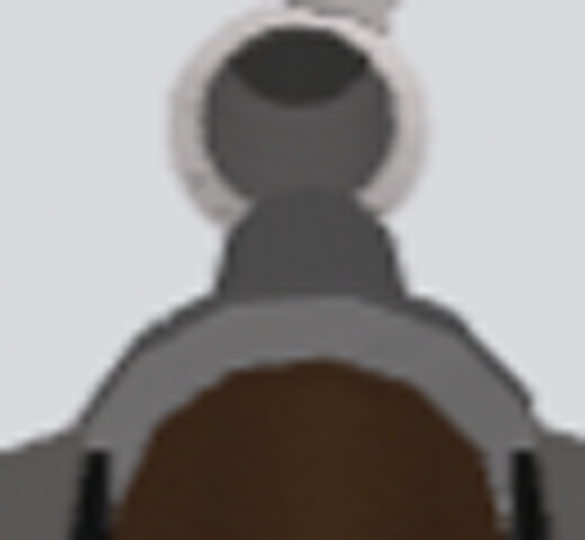

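Run:
```python
from h import *
h=np.load('pics/w_pre.npy',allow_pickle=True).item()
T=np.array(read_tool_pos());tip=T-.062*A;U=np.cross(HY,A)
print(proj(h,[tip,tip+.005*U,tip-.005*U,tip+.004*A+.008*U,tip-.004*U,MOUTH[1],tip+.05*A+.017*U]), U, read_ee_rot())
print('mouth seen',290+300/9,190+115/9,'tip upper edge',290+310/9,190+188/9,'collar far edge y',190+296/9)
```

```text
[[324.65966139 217.01745964]
 [324.64189536 223.23599589]
 [324.67762238 210.73068351]
 [324.64651892 228.77207765]
 [324.67401443 211.99355178]
 [323.45790553 203.66289404]
 [324.819946   267.80237942]] [ 0.86867066 -0.25846679  0.42261826] [-1.15005984e+02 -9.71450423e-03  7.35220636e+01]
mouth seen 323.3333333333333 202.77777777777777 tip upper edge 324.44444444444446 210.88888888888889 collar far edge y 222.88888888888889
```

Run:
```python
from h import *
F0=read_contact_force(); print(F0)
d,f=probe(1,-.035,.0,.035,F0)
if np.linalg.norm(f)<12: d,f=probe(1,d,.028,.007,F0)
if np.linalg.norm(f)<12: d,f=probe(1,d,.048,.002,F0,lim=15)
```

```text
[-0.28741744 -0.74591936 -1.95290944]
11.12 d=0.0 f(hx,hy,ax)= [-0.3  0.7 -0.5] e [ 0.25 -0.    0.16] w0.0255
11.44 d=7.0 f(hx,hy,ax)= [0.8 0.8 1.7] e [-0.26  0.02 -0.3 ] w0.0255
11.77 d=14.0 f(hx,hy,ax)= [0.2 0.6 0.1] e [-0.15 -0.01 -0.3 ] w0.0251
12.09 d=21.0 f(hx,hy,ax)= [0.1 1.5 0.7] e [-0.1   0.01 -0.28] w0.0252
12.42 d=28.0 f(hx,hy,ax)= [ 0.4 -0.1  0.8] e [-0.06  0.   -0.27] w0.0253
12.67 d=30.0 f(hx,hy,ax)= [1.  0.6 0.9] e [ 0.12 -0.03 -0.02] w0.0257
12.92 d=32.0 f(hx,hy,ax)= [-0.2  0.8  1. ] e [ 0.04  0.   -0.06] w0.0254
13.17 d=34.0 f(hx,hy,ax)= [-0.1  0.9  0.6] e [-0.07 -0.02 -0.11] w0.0257
13.42 d=36.0 f(hx,hy,ax)= [ 0.   0.7 -0. ] e [-0.05 -0.01 -0.11] w0.0254
13.67 d=38.0 f(hx,hy,ax)= [-2.7 -0.8 12.9] e [0.59 0.05 0.79] w0.0251
13.92 d=40.0 f(hx,hy,ax)= [-8.6 -1.3 33.8] e [ 1.48 -0.01  2.28] w0.0254
```

Run:
```python
from h import *
servo_line(tcp(1,-.02),.1); 
servo_line(tcp(2,-.02),.1)
F0=read_contact_force(); print(F0,read_time(),read_grip_width())
save('wrist','w_pre2')
d,f=probe(2,-.02,.028,.048,F0)
if np.linalg.norm(f)<12: d,f=probe(2,d,.048,.002,F0,lim=15)
```

```text
[ 0.0719993  -0.84764607 -1.89825966] 15.4667 0.02541619942996389
16.87 d=28.0 f(hx,hy,ax)= [-0.7  1.   0.6] e [0.29 0.04 0.24] w0.0252
17.12 d=30.0 f(hx,hy,ax)= [ 0.   1.  -0.1] e [-0.04  0.01 -0.01] w0.0253
17.37 d=32.0 f(hx,hy,ax)= [-1.8 -0.   8.5] e [0.61 0.1  0.56] w0.0256
17.62 d=34.0 f(hx,hy,ax)= [-4.6 -1.3 24.3] e [2.09 0.22 2.04] w0.0258
```

View pics/w_pre2.png

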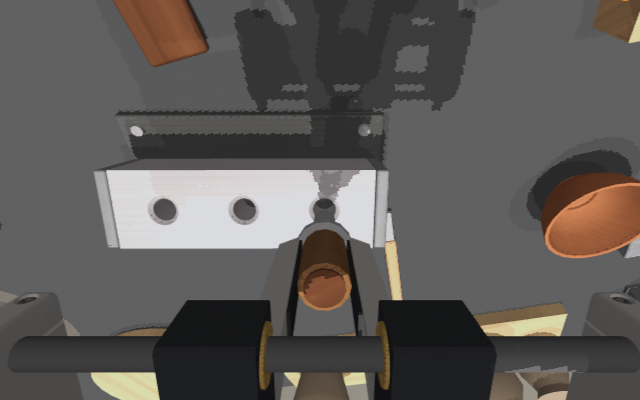

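Run:
```python
from h import *
servo_line(tcp(2,-.02),.1); 
servo_line(tcp(0,-.02),.12)
F0=read_contact_force(); print(F0,read_time(),read_grip_width())
save('wrist','w_pre0')
d,f=probe(0,-.02,.028,.048,F0)
if np.linalg.norm(f)<12: d,f=probe(0,d,.044,.004,F0,lim=15)
if np.linalg.norm(f)<12: d,f=probe(0,d,.053,.0015,F0,lim=15)
save('wrist','w_in');save('side','s_in')
```

```text
[ 0.36975099 -0.71310827 -1.64258642] 19.5417 0.02539283638457242
20.94 d=28.0 f(hx,hy,ax)= [-0.7  0.8  0.5] e [ 0.27 -0.04  0.22] w0.0257
21.19 d=32.0 f(hx,hy,ax)= [-0.4  0.6  1.1] e [-0.23  0.07 -0.18] w0.0251
21.44 d=36.0 f(hx,hy,ax)= [-0.5 -0.3  0.8] e [-0.31  0.07 -0.29] w0.0256
21.69 d=40.0 f(hx,hy,ax)= [-1.5 -0.2  0.5] e [-0.32  0.07 -0.29] w0.0252
21.94 d=44.0 f(hx,hy,ax)= [-0.9  0.6  1. ] e [-0.23  0.02 -0.23] w0.0255
22.19 d=45.5 f(hx,hy,ax)= [ 0.3  1.4 -0.1] e [-0.03  0.01 -0.04] w0.0257
22.44 d=47.0 f(hx,hy,ax)= [-0.4 -0.1  0.7] e [-0.09  0.04 -0.06] w0.0256
22.69 d=48.5 f(hx,hy,ax)= [-0.5  1.   0.1] e [-0.11  0.01 -0.1 ] w0.0254
22.94 d=50.0 f(hx,hy,ax)= [-2.3  0.2  7.7] e [ 0.32 -0.01  0.41] w0.0254
23.19 d=51.5 f(hx,hy,ax)= [-11.1  -0.7  33.5] e [ 0.42 -0.02  1.75] w0.0257
```

Run:
```python
import cv2,numpy as np
a=cv2.resize(cv2.imread('pics/s_in.png')[150:240,270:370],(450,405),interpolation=cv2.INTER_CUBIC)
b=cv2.resize(cv2.imread('pics/w_in.png')[150:310,250:400],(350,373),interpolation=cv2.INTER_CUBIC)
o=np.zeros((405,800,3),np.uint8);o[:,:450]=a;o[:373,450:]=b;cv2.imwrite('pics/c7.png',o)
```

```text
(no output)
```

View pics/c7.png

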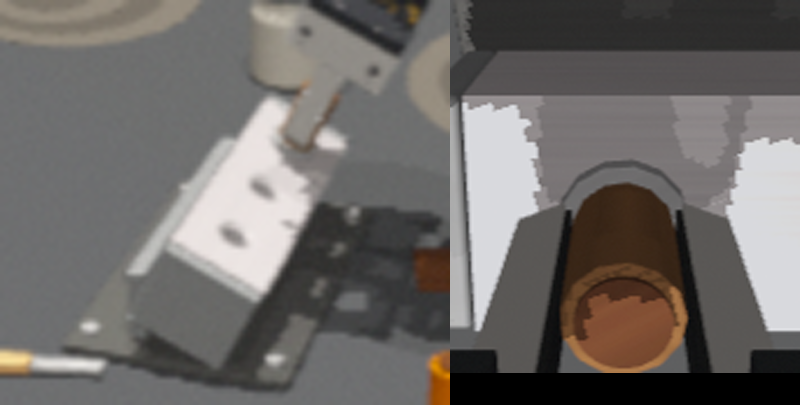

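Run:
```python
from h import *
servo_line(tcp(0,.0505),.04)
command_gripper(.05); print(read_grip_width())
servo_line(tcp(0,-.06),.15)
print(read_time(),read_contact_force())
f,ci=save('wrist','w_end');save('side','s_end');save('scene','c_end')
c=MOUTH[0];th=np.linspace(0,2*np.pi,60);U=np.cross(HY,A)
im=f[:,:,::-1].copy()
for hgt,r,col in ((.0,.017,(0,0,255)),(.006,.017,(0,255,0)),(.05,.013,(255,0,0))):
    p=proj(ci,c+hgt*A+r*(np.cos(th)[:,None]*U+np.sin(th)[:,None]*HY));cv2.polylines(im,[np.int32(p*8)],True,col,1,cv2.LINE_AA,3)
x=np.hstack([f[:,:,::-1][140:300,240:400],im[140:300,240:400]])
cv2.imwrite('pics/c8.png',cv2.resize(x,(800,400),interpolation=cv2.INTER_CUBIC))
a=cv2.imread('pics/s_end.png')[150:350,270:430];cv2.imwrite('pics/c9.png',cv2.resize(a,(480,600),interpolation=cv2.INTER_CUBIC))
```

```text
0.04998212563602869
25.0083 [-0.45590115 -0.30602317  0.00985671]
```

View pics/c8.png

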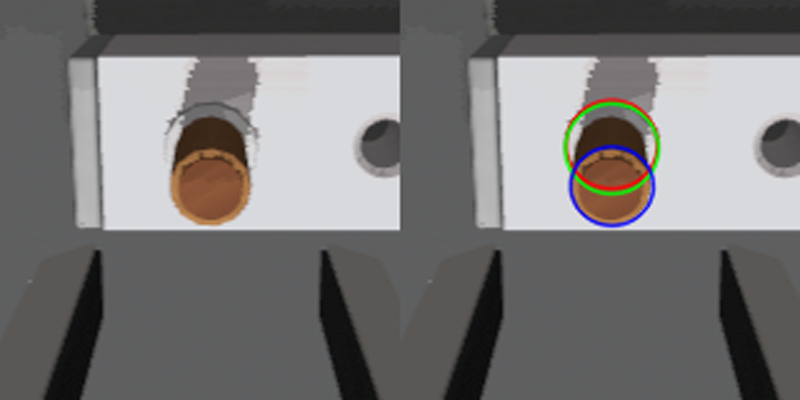

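View pics/c9.png

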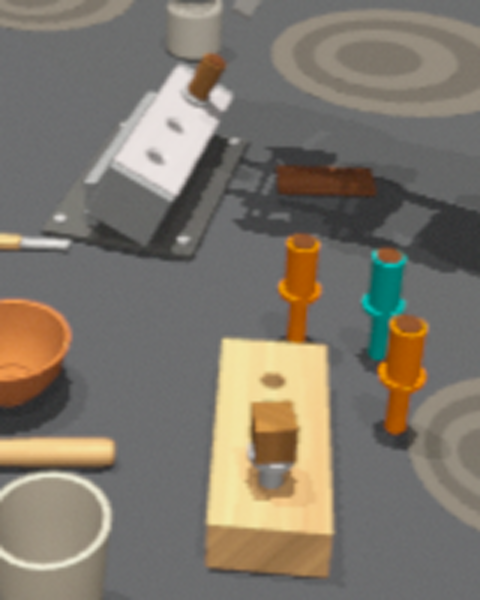

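Run:
```python
from h import *
sign_off(); print(read_time())
```

```text
the job is handed in; nothing more can be done
the job is handed in; nothing more can be done
```

The round-headed stamp is in bore 0 of the sloping holder, fully home with its collar flush on the face. I let go of it and handed the job in at about 25 s of the 48 s limit.

- **Finding the clear bore:** Bore 1 stopped the stamp at about 38 mm, so its collar stood 12 mm above the face. Bore 2 stopped it at about 32 mm, 18 mm above the face. Bore 0 let the tip through to about 50 mm before the collar met the face.
- **Forces:** The peak was about 35 N at the wrist, during the bore 1 and bore 0 stops, and I saw no sign of the stamp slipping in the grip.
- **Last checks:** After I backed the gripper off, the wrist picture matched the outline I had projected for a fully seated stamp to about 1 mm. The contact force read close to zero. The square-headed stamp, the orange and turquoise look-alikes and the other things in the final side-view crop were where they started. I did not compare the things outside that crop.
- **One disagreement:** Before the first insertion the side camera put the shank's tip about 4 mm from where I expected it, while the wrist camera agreed with my estimate. The insertions went in with almost no sideways force, which supports the wrist camera's reading.

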